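# Line up a socket set for the sale table

## Task

Set out the four black wrench sockets on the wooden display board in order of size: one upright in the middle of each white sticker, the smallest next to the red end block and each next one larger, so that the largest is beside the grey end block. Leave the standing radio where it is.

Things in the scene. Friction and masses are not known exactly. Their poses are not given: they have to be found in the camera images.
- socket_26: The smallest of four black wrench sockets: a plain cylinder 26 mm across and 50 mm high, about 110 g (give or take 20 %), thin bright ring near the foot, hexagon hole in its top face; stands upright loose on the table. Origin: centre of its underside, z axis up.
- socket_36: The second smallest of four black wrench sockets: a plain cylinder 36 mm across and 52 mm high, about 210 g (give or take 20 %), thin bright ring near the foot, hexagon hole in its top face; stands upright loose on the table. Origin: centre of its underside, z axis up.
- socket_46: The second largest of four black wrench sockets: a plain cylinder 46 mm across and 55 mm high, about 340 g (give or take 20 %), thin bright ring near the foot, hexagon hole in its top face; stands upright loose on the table. Origin: centre of its underside, z axis up.
- socket_56: The largest of four black wrench sockets: a plain cylinder 56 mm across and 58 mm high, about 520 g (give or take 20 %), thin bright ring near the foot, hexagon hole in its top face; stands upright loose on the table. Origin: centre of its underside, z axis up.
- spot_a: One of four identical round white stickers, 66 mm across, in a straight row 78 mm apart on top of a brown wooden display board (410 x 80 x 12 mm, fixed, lying flat; its top is 12 mm above the table). The letters mean nothing: they are mixed at every start. Origin: centre of the sticker at the board's top; x axis across the board, y axis along the row. The sticker is flat and has no rim.
- spot_b: One of four identical round white stickers, 66 mm across, in a straight row 78 mm apart on top of a brown wooden display board (410 x 80 x 12 mm, fixed, lying flat; its top is 12 mm above the table). The letters mean nothing: they are mixed at every start. Origin: centre of the sticker at the board's top; x axis across the board, y axis along the row. The sticker is flat and has no rim.
- spot_c: One of four identical round white stickers, 66 mm across, in a straight row 78 mm apart on top of a brown wooden display board (410 x 80 x 12 mm, fixed, lying flat; its top is 12 mm above the table). The letters mean nothing: they are mixed at every start. Origin: centre of the sticker at the board's top; x axis across the board, y axis along the row. The sticker is flat and has no rim.
- spot_d: One of four identical round white stickers, 66 mm across, in a straight row 78 mm apart on top of a brown wooden display board (410 x 80 x 12 mm, fixed, lying flat; its top is 12 mm above the table). The letters mean nothing: they are mixed at every start. Origin: centre of the sticker at the board's top; x axis across the board, y axis along the row. The sticker is flat and has no rim.
- red_block: Red block fixed on one end of the display board, 70 mm across the board, 24 mm along it, 18 mm high (its top 30 mm above the table); a like grey block is on the other end, and they change ends between starts. Origin: centre of its underside, at the board's top; y axis along the row. The sticker centres are 70, 148, 226 and 304 mm away from it along the row.
- radio: Black hand-held radio standing upright on the table off one end of the board, a bystander: 36 x 58 x 110 mm with a 90 mm thin aerial on top (200 mm in all). Origin: centre of its underside.

How it is judged:
By the outcome, as a careful person would: the job done as asked, in the order asked, and still so for the second after the job is handed in, with the robot touching nothing.
It also fails if it takes over 112 s, if anything falls off the work surface, if the arm or the gripper's body presses on something with over 40 N, if the wrist force passes 120 N, or if a joint passes its speed limit or range.

## Robot

A 6-joint arm with a two-finger parallel gripper is mounted at the origin on the work surface. World frame = base frame: x ahead of the robot, y to its left, z up, the work surface at z = 0. Lengths are in m, angles in degrees, forces in N, time in s.
With the tool pointing down it reaches from about 0.35 to 0.875 m from the base axis. Payload 4.2 kg.
Tool frame: the origin (TCP) lies on the centre line of the jaws, within the pads' length; the fingertips stand tip_reach ahead of it and the grasp point (between the pads) is the TCP (tip_reach is the distance from the TCP to the fingertips, in m); z points along the fingers, y is the line along which they close (so a half turn about z gives the same grasp; the last joint's range is limited). The gripper opens to 87 mm and grips with 3 to 60 N. Pads are 19 mm wide; open, the fingers measure 117 mm over their backs; the gripper's body (75 mm by 190 mm) begins 51 mm behind the grasp point.
Start: joints at [-53.365, 22.042, 0.453, 0, -68.411, -14.817], TCP at [0.232, -0.58, 0.242] pointing down, gripper open.
Joint ranges: [-179.83, 179.83], [-69.29, 118.12], [-61.27, 80.66], [-181.25, 117.63], [-171.15, -9.14], [-177.46, 177.46]. Speed limits (degrees/s): [159.86, 159.86, 180, 180, 180, 180].

## Interface

Orientations are given as a 3x3 rotation matrix whose columns are the frame's x, y, z axes.
In Python, from station import sense, capture, finish_job, tip_reach gives the robot as it stands.
- The arm moves only by the tool arm_command, never from a script. Its argument "deltas" is a list of rows, each a list of 7 numbers: the turn, a rotation vector about the tool's x, y, z in rad, then the shift along the tool's x, y, z in cm, then the closure, from -1 (fully open) to 1 (shut), so that 0 is half open. In form: [[rx, ry, rz, dx, dy, dz, hand], ...]. A call has 1 to 8 rows; each row is the pose to reach, as a shift and turn from the pose commanded when the call began, along the tool's axes at that moment; what a row does not reach only later rows make up. A row lasts 1/12 s, in which the tool goes at most 41.7 mm and 7.16 degrees, less where a joint would pass 70% of its speed; a pose out of reach is approached as far as the arm can. A call with a gripper value outside its range is refused whole. The fingers move at their own pace and stop on an object; the grip force is fixed at half the most. Time passes only in rows, so rows that repeat a pose let the fingers close. It gives the time, the measured TCP pose, the force, the opening and the grip force at its end, in the units of the state.
- sense(): the state, without advancing time (a new reading comes with each control period).
- capture(name): name is "scene" or "top"; returns a dict with "pixels" (420x560x3 uint8, blue, green, red), "fovy" (degrees; the focal length in pixels is half the picture's height over the tangent of half this angle, whatever the lens; pixels are square), "cx", "cy" (the principal point, pixels), "rvec" (rotation vector, rad) and "tvec" (3), from world to camera coordinates, as OpenCV has them. Camera axes: x right, y down, z forward; pixel columns grow to the right and rows downward; lengths in m; the calibration is good to about 2 mm. A picture is of the moment at which its call begins. There is no depth.
- finish_job(): hands the job in; it is judged then, once.
The state is a dict: "time_s": time; "joints": joint angles; "joint_velocities": joint speeds; "effort": joint torques, N m; "tcp_pos": TCP position; "ee_rot": TCP orientation; "wrist_force": force on the tool from outside, world axes, zero at the start; "moment": the same for the moment, N m; "gripper_width": opening from 0.0 (shut) to 1.0 (fully open); "gripper_force": force on a finger pad.
Only numpy, scipy, OpenCV 4.12 (cv2) and the standard library are available. Lean on these libraries where they do the work, as an engineer would, in place of code of your own. Each camera call takes 0.05 s, during which the arm holds its last target. There are 200 camera calls.

## Working session

There is one attempt and no reset: what is moved stays moved. The work goes in short steps, Python scripts to look and compute and a tool call to move; the robot and the scene stay as the last step left them, time stands still between calls to the robot, and variables do not carry over. Pictures are saved under pics/ and viewed, at most 14 in all, crops included, and the job is handed in when it is done.

Besides the shell and the picture viewer there is one more tool, called after "Call:" as a command line: name --pt "numbers of a row" for each row, then --argument value for the rest. arm_command: Moves the arm, as the interface text tells. Its arguments: {"type":"object","properties":{"deltas":{"type":"array"}},"required":["deltas"]}

```bash
mkdir -p pics; ls; python3 - <<'E'
from station import *
import cv2,numpy as np
print(tip_reach); s=sense(); print(s)
for n in("scene","top"):
    c=capture(n); cv2.imwrite(f"pics/{n}0.png",c["pixels"]); print(n,c["fovy"],c["cx"],c["cy"],c["rvec"],c["tvec"], -cv2.Rodrigues(np.array(c["rvec"],float))[0].T@np.array(c["tvec"]).ravel())
E
```

```text
pics
0.019
{'time_s': 0.0, 'joints': array([-5.33645148e+01,  2.20915193e+01,  3.79376447e-01, -3.03744112e-02,
       -6.84119428e+01, -1.48159595e+01]), 'joint_velocities': array([-0.15972053, -0.04627337, -0.05126018, -0.11503284, -0.03811709,
        0.01379185]), 'effort': array([ 7.50671188e-04, -3.90659988e+01,  1.87400526e+01,  4.21961144e+00,
        1.11036765e-02, -1.92249672e-04]), 'tcp_pos': array([ 0.23210734, -0.57968766,  0.24044524]), 'ee_rot': array([[-9.28431859e-01, -3.71501654e-01, -8.96728813e-04],
       [-3.71502728e-01,  9.28429639e-01,  2.03197577e-03],
       [ 7.76672503e-05,  2.21968824e-03, -9.99997533e-01]]), 'wrist_force': array([-0.25600173,  0.53099145, -0.61404783]), 'moment': array([0.03580808, 0.05251759, 0.02767631]), 'gripper_force': 0.0, 'gripper_width': 0.9974214919393477}
scene 42.82437704455521 277.3010870389958 209.4289074048563 [ 0.86066903  2.41271775 -1.18197749] [ 0.47259064 -0.15532692  1.45402089] [1.17519259 0.64706173 0.74958563]
top 46.5395163828394 280.9687718791032 215.88413191118553 [ 2.14178526 -2.17106979  0.08669691] [-0.05473486  0.55628202  1.17365473] [ 0.43021006 -0.09015036  1.22339823]
```

View pics/scene0.png

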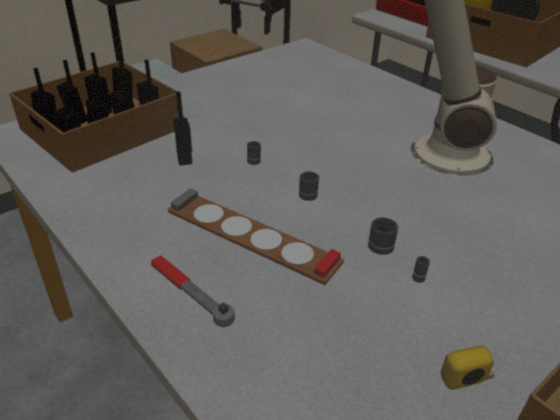

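View pics/top0.png

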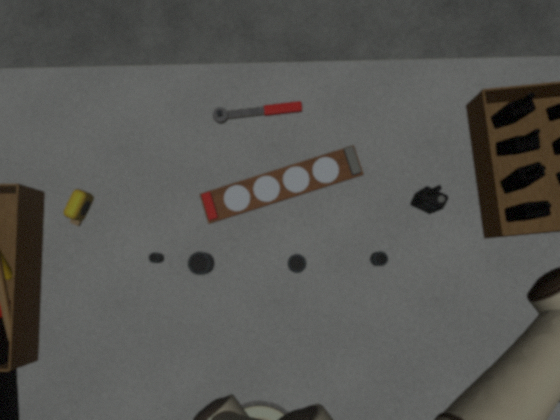

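The top view has the red block at (209,207) and the grey one at (353,160), with stickers between them. The sockets are, left to right, 26 (156,258), 56 (201,263), 46 (297,263) and 36 (378,258). The radio is at (430,200), and the scene view agrees.

```bash
cat > h.py <<'E'
from station import *
import cv2,numpy as np
def cast(c,uv,z):
    R=cv2.Rodrigues(np.array(c["rvec"],float))[0]; t=np.array(c["tvec"],float).ravel()
    f=210/np.tan(np.radians(c["fovy"]/2)); C=-R.T@t
    d=R.T@np.array([(uv[0]-c["cx"])/f,(uv[1]-c["cy"])/f,1]); return (C+d*(z-C[2])/d[2])
def blobs(mask,lo,hi):
    n,l,s,ce=cv2.connectedComponentsWithStats(mask.astype(np.uint8))
    return [(ce[i],s[i]) for i in range(1,n) if lo<s[i,4]<hi]
E
python3 - <<'E'
from h import *
H={26:.05,36:.052,46:.055,56:.058}
for n in("top","scene"):
    c=capture(n); p=c["pixels"].astype(int); mx=p.max(2); 
    roi=np.zeros(mx.shape,bool)
    if n=="top": roi[130:290,130:400]=1
    else: roi[130:290,150:440]=1
    dark=(mx<(62 if n=="top" else 72))&roi
    for ce,s in blobs(dark,40,2000): print(n,"dark",ce.round(1),s,[cast(c,ce,h)[:2].round(4).tolist() for h in(.026,.03)])
    white=(p.min(2)>(150))&roi
    for ce,s in blobs(white,60,2000): print(n,"white",ce.round(1),s,cast(c,ce,.012).round(4))
    red=(p[:,:,2]>p[:,:,1]+70)&(p[:,:,1]<50)&roi
    for ce,s in blobs(red,30,2000): print(n,"red",ce.round(1),s,cast(c,ce,.03).round(4))
E
```

```text
top dark [156.1 257.4] [149 253  15  10 118] [[0.4577, 0.2464], [0.4576, 0.2453]]
top dark [200.8 262.9] [188 252  26  23 458] [[0.4429, 0.1358], [0.4428, 0.1351]]
top dark [378.5 258.5] [370 252  18  14 197] [[0.448, -0.2981], [0.4479, -0.2974]]
top dark [296.5 263.1] [288 255  18  17 244] [[0.4394, -0.0986], [0.4394, -0.0986]]
top red [208.9 205.5] [203 193  13  26 178] [0.5838 0.1156 0.03  ]
scene dark [177.9 143.5] [150 130  42  35 669] [[0.5794, -0.4532], [0.5827, -0.4471]]
scene dark [436.1 134.4] [432 130   8  11  54] [[-0.0056, -0.061], [0.001, -0.0571]]
scene dark [253.3 152.6] [247 142  14  23 281] [[0.451, -0.2947], [0.455, -0.2895]]
scene dark [308.3 185.6] [299 172  20  29 482] [[0.4401, -0.0967], [0.4441, -0.0926]]
scene dark [184.2 202.4] [171 192  27  19 156] [[0.705, -0.2209], [0.7076, -0.2161]]
scene dark [251.6 249.4] [169 211 157  73 291] [[0.6833, -0.0009], [0.686, 0.0027]]
scene dark [382.4 235.6] [368 218  30  37 868] [[0.4417, 0.136], [0.4457, 0.1388]]
scene dark [420.4 269. ] [413 257  16  25 306] [[0.4601, 0.2504], [0.4641, 0.2526]]
scene red [327.2 260.5] [316 250  24  22 235] [0.5896 0.1216 0.03  ]
scene red [169.4 270.2] [152 257  36  28 394] [ 0.8457 -0.048   0.03  ]
```

```bash
python3 - <<'E'
from h import *
for n in("top","scene"):
    c=capture(n); p=c["pixels"].astype(int); roi=np.zeros(p.shape[:2],bool)
    if n=="top": roi[150:215,222:342]=1
    else: roi[195:270,190:317]=1
    print(np.percentile(p.min(2)[roi],[5,50,90,99]))
    for th in (105,115,125):
      w=[cast(c,ce,.012)[:2] for ce,s in blobs((p.min(2)>th)&roi,150,700)]
      print(n,th,np.round(w,4).tolist())
    w=np.array(w)
    if len(w)==4:
        w=w[np.argsort(w[:,1])]; print(np.linalg.norm(np.diff(w,axis=0),axis=1), w.mean(0), np.degrees(np.arctan2(*(w[3]-w[0])[::-1])))
E
```

```text
[ 40.  97. 120. 122.]
top 105 [[0.6727, -0.1746], [0.6501, -0.1002], [0.6273, -0.0254], [0.6048, 0.0491]]
top 115 [[0.6726, -0.1745], [0.6501, -0.1001], [0.6275, -0.0254], [0.6048, 0.0492]]
top 125 []
[ 45. 115. 136. 138.]
scene 105 [[0.6751, -0.1711], [0.6524, -0.0962], [0.6295, -0.0219], [0.6071, 0.0531]]
scene 115 [[0.6749, -0.1707], [0.6522, -0.0962], [0.6295, -0.0215], [0.6072, 0.0531]]
scene 125 [[0.6748, -0.171], [0.6525, -0.0965], [0.6298, -0.0217], [0.6072, 0.0528]]
[0.07776329 0.0781591  0.07783719] [ 0.6410574 -0.0590752] 106.80917695459769
```

Call:
arm_command --pt "0 0 -0.12 -3 1.8 0.5 -1" --pt "0 0 -0.24 -6 3.6 1 -1" --pt "0 0 -0.36 -9 5.4 1.5 -1" --pt "0 0 -0.48 -12 7.2 2 -1" --pt "0 0 -0.6 -15 9 2.5 -1" --pt "0 0 -0.72 -18 10.8 3 -1" --pt "0 0 -0.84 -21 12.6 3.5 -1" --pt "0 0 -0.96 -24 14.4 4 -1"

```text
time_s: 0.97
tcp_pos: [0.4023, -0.3558, 0.2015]
ee_rot: [[-0.222, -0.975, 0.0], [-0.975, 0.222, -0.0], [0.0, -0.0, -1.0]]
wrist_force: [0.8, -0.8, -0.5]
gripper_width: 0.999
gripper_force: 0.0
```

```bash
cat >> h.py <<'E'
W=np.radians(196.8)
def to(x,y,z,yaw=W):
    s=sense(); R=s["ee_rot"]; p=s["tcp_pos"]
    Rt=np.array([[np.sin(yaw)*-1,np.cos(yaw),0],[np.cos(yaw),np.sin(yaw),0],[0,0,-1]]).T.copy()
    Y=np.array([np.cos(yaw),np.sin(yaw),0]);Z=np.array([0,0,-1.]);Rt=np.c_[np.cross(Y,Z),Y,Z]
    rv=cv2.Rodrigues(R.T@Rt)[0].ravel(); d=R.T@(np.array([x,y,z])-p)*100
    print("t",round(s["time_s"],2),"at",p.round(4),"rot",rv.round(4),"cm",d.round(2),"w",round(s["gripper_width"],3),"F",s["wrist_force"].round(1))
E
python3 -c "
from h import *
to(.4495,-.2964,.15)"
```

```text
t 0.97 at [ 0.4023 -0.3558  0.2015] rot [-3.000e-04 -2.000e-04 -5.173e-01] cm [-6.84 -3.27  5.15] w 0.999 F [ 0.8 -0.8 -0.5]
```

Call:
arm_command --pt "0 0 -0.12 -1.5 -0.7 1 -1" --pt "0 0 -0.24 -3 -1.4 2 -1" --pt "0 0 -0.36 -4.5 -2.1 3 -1" --pt "0 0 -0.46 -5.9 -2.8 4 -1" --pt "0 0 -0.517 -6.84 -3.27 5 -1" --pt "0 0 -0.517 -6.84 -3.27 6 -1" --pt "0 0 -0.517 -6.84 -3.27 7 -1" --pt "0 0 -0.517 -6.84 -3.27 7 -1"

```text
time_s: 1.63
tcp_pos: [0.4474, -0.2978, 0.1293]
ee_rot: [[0.281, -0.96, -0.004], [-0.96, -0.281, 0.002], [-0.003, 0.004, -1.0]]
wrist_force: [-0.4, -0.5, -0.4]
gripper_width: 1.001
gripper_force: 0.0
```

```bash
python3 -c "
from h import *
to(.4495,-.2964,.032)
for n in('top','scene'): cv2.imwrite(f'pics/a_{n}.png',capture(n)['pixels'])
a=cv2.imread('pics/a_scene.png')[100:230,180:340];b=cv2.imread('pics/a_top.png')[200:330,300:460]
cv2.imwrite('pics/a.png',cv2.resize(np.hstack([a,b]),None,fx=2.5,fy=2.5))
"
```

```text
t 1.63 at [ 0.4474 -0.2978  0.1293] rot [ 0.0036  0.0031 -0.0081] cm [-0.05 -0.28  9.72] w 1.001 F [-0.4 -0.5 -0.4]
```

View pics/a.png

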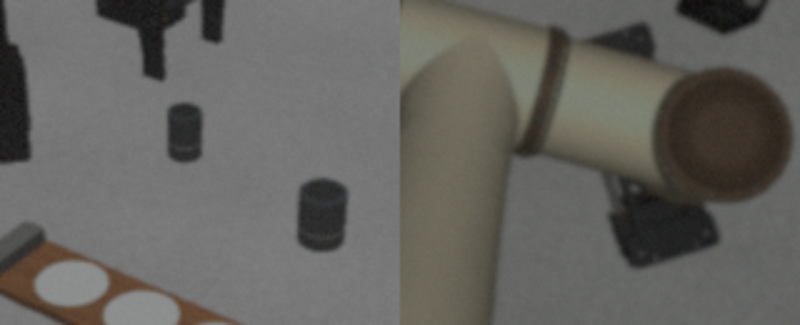

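The scene crop shows the fingers straddling socket 36, seen at crop (184,132). The radio is clear, so I descend.

Call:
arm_command --pt "0 0 0 0 -0.15 2 -1" --pt "0 0 0 0 -0.15 4 -1" --pt "0 0 0 0 -0.15 6 -1" --pt "0 0 0 0 -0.15 8 -1" --pt "0 0 0 0 -0.15 9.3 -1" --pt "0 0 0 0 -0.15 9.7 -1" --pt "0 0 0 0 -0.15 9.7 -1" --pt "0 0 0 0 -0.15 9.7 0"

```text
time_s: 2.4
tcp_pos: [0.4511, -0.2984, 0.0354]
ee_rot: [[0.283, -0.959, 0.001], [-0.959, -0.283, -0.001], [0.001, -0.001, -1.0]]
wrist_force: [-0.8, -0.1, -0.1]
gripper_width: 0.972
gripper_force: 0.0
```

Call:
arm_command --pt "0 0 0 0 0 0 1" --pt "0 0 0 0 0 0 1" --pt "0 0 0 0 0 0 1" --pt "0 0 0 0 0 0 1" --pt "0 0 0 0 0 0 1" --pt "0 0 0 0 0 0 1" --pt "0 0 0 0 0 0 1" --pt "0 0 0 0 0 0 1"

```text
time_s: 3.07
tcp_pos: [0.4502, -0.2977, 0.0346]
ee_rot: [[0.283, -0.959, -0.001], [-0.959, -0.283, 0.0], [-0.0, 0.001, -1.0]]
wrist_force: [-0.0, -0.5, 0.5]
gripper_width: 0.406
gripper_force: 30.2
```

```bash
python3 -c "
from h import *
to(.6285,-.0236,.16)"
```

```text
t 3.07 at [ 0.4502 -0.2977  0.0346] rot [ 0.0007  0.0003 -0.0061] cm [-21.24 -24.86 -12.55] w 0.406 F [-0.  -0.5  0.5]
```

Call:
arm_command --pt "0 0 0 0 0 -1 1" --pt "0 0 0 0 0 -3.5 1" --pt "0 0 0 0 0 -6.5 1" --pt "0 0 0 0 0 -9.5 1" --pt "0 0 0 -1.5 -1.5 -12 1" --pt "0 0 0 -3.5 -4 -12.5 1" --pt "0 0 0 -5.5 -6.5 -12.5 1" --pt "0 0 0 -7.5 -9 -12.5 1"

```text
time_s: 3.73
tcp_pos: [0.5161, -0.1993, 0.1611]
ee_rot: [[0.282, -0.959, 0.002], [-0.959, -0.282, 0.0], [0.0, -0.002, -1.0]]
wrist_force: [0.0, -0.3, -2.0]
gripper_width: 0.407
gripper_force: 30.0
```

Call:
arm_command --pt "0 0 0 -2 -2.3 0 1" --pt "0 0 0 -4 -4.6 0 1" --pt "0 0 0 -6 -6.9 0 1" --pt "0 0 0 -8 -9.2 0 1" --pt "0 0 0 -10 -11.5 0 1" --pt "0 0 0 -11.8 -13.7 0 1" --pt "0 0 0 -13.2 -15.3 0 1" --pt "0 0 0 -13.6 -15.8 0 1"

```text
time_s: 4.4
tcp_pos: [0.63, -0.0224, 0.1595]
ee_rot: [[0.286, -0.958, 0.001], [-0.958, -0.286, 0.0], [-0.0, -0.001, -1.0]]
wrist_force: [0.5, -0.0, -2.8]
gripper_width: 0.404
gripper_force: 30.0
```

Call:
arm_command --pt "0 0 0 0 0 2 1" --pt "0 0 0 0 0 4 1" --pt "0 0 0 0 0 6 1" --pt "0 0 0 0 0 7 1" --pt "0 0 0 0 0 7.5 1" --pt "0 0 0 0 0 7.5 1" --pt "0 0 0 0 0 7.5 1"

```text
time_s: 4.98
tcp_pos: [0.6291, -0.0254, 0.0854]
ee_rot: [[0.283, -0.959, 0.001], [-0.959, -0.283, -0.0], [0.0, -0.001, -1.0]]
wrist_force: [0.2, 0.2, -1.2]
gripper_width: 0.405
gripper_force: 30.0
```

```bash
python3 -c "
from h import *
to(.6285,-.0236,.0466)
for n in('top','scene'): cv2.imwrite(f'pics/b_{n}.png',capture(n)['pixels'])
a=cv2.imread('pics/b_scene.png')[150:310,160:360]
cv2.imwrite('pics/b.png',cv2.resize(a,None,fx=3.5,fy=3.5))
"
```

```text
t 4.98 at [ 0.6291 -0.0254  0.0854] rot [-0.001  -0.0005 -0.0062] cm [-0.2   0.01  3.88] w 0.405 F [ 0.2  0.2 -1.2]
```

View pics/b.png

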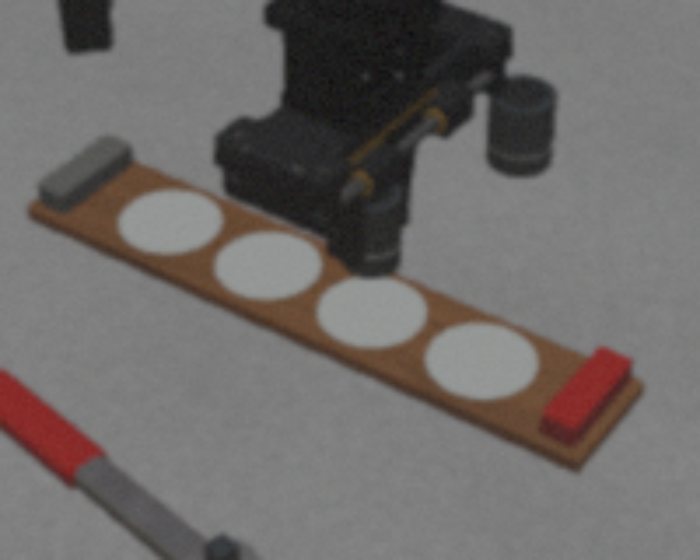

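Socket 36 is held, with its foot at crop (380,262), over the second sticker from red at (372,312). I lower it, release, and check.

Call:
arm_command --pt "0 0 0 -0.1 0 1 1" --pt "0 0 0 -0.1 0 2 1" --pt "0 0 0 -0.1 0 2.8 1" --pt "0 0 0 -0.1 0 3.4 1" --pt "0 0 0 -0.1 0 3.8 1" --pt "0 0 0 -0.1 0 3.85 1" --pt "0 0 0 -0.1 0 3.85 1" --pt "0 0 0 -0.1 0 3.85 1"

```text
time_s: 5.75
tcp_pos: [0.6275, -0.0244, 0.0466]
ee_rot: [[0.283, -0.959, -0.002], [-0.959, -0.283, -0.001], [0.0, 0.002, -1.0]]
wrist_force: [-4.0, 0.2, 5.0]
gripper_width: 0.407
gripper_force: 30.0
```

Call:
arm_command --pt "0 0 0 0 0 0 0" --pt "0 0 0 0 0 0 -0.5" --pt "0 0 0 0 0 0 -1" --pt "0 0 0 0 0 0 -1" --pt "0 0 0 0 0 0 -1" --pt "0 0 0 0 0 0 -1" --pt "0 0 0 0 0 -2 -1" --pt "0 0 0 0 0 -5 -1"

```text
time_s: 6.42
tcp_pos: [0.6259, -0.0245, 0.0931]
ee_rot: [[0.282, -0.959, -0.008], [-0.959, -0.282, -0.001], [-0.001, 0.008, -1.0]]
wrist_force: [0.7, 0.9, -0.4]
gripper_width: 0.925
gripper_force: 0.0
```

```bash
python3 -c "
from h import *
to(.4398,-.0977,.15)"
```

```text
t 6.42 at [ 0.6259 -0.0245  0.0931] rot [ 0.008   0.0014 -0.0069] cm [ 1.75 19.97 -5.54] w 0.925 F [ 0.7  0.9 -0.4]
```

Call:
arm_command --pt "0 0 0 0 0 -3 -1" --pt "0 0 0 0 2.5 -5 -1" --pt "0 0 0 0.5 5.5 -5.5 -1" --pt "0 0 0 1 9 -5.5 -1" --pt "0 0 0 1.5 12.5 -5.5 -1" --pt "0 0 0 1.75 16 -5 -1" --pt "0 0 0 1.75 19 -4 -1" --pt "0 0 0 1.75 19.9 -3 -1"

```text
time_s: 7.08
tcp_pos: [0.4378, -0.0984, 0.126]
ee_rot: [[0.281, -0.96, -0.002], [-0.96, -0.281, 0.001], [-0.001, 0.001, -1.0]]
wrist_force: [-1.0, -0.7, -0.8]
gripper_width: 1.005
gripper_force: 0.0
```

```bash
python3 -c "
from h import *
to(.4398,-.0977,.034)
H={26:.05,36:.052,46:.055,56:.058}
c=capture('scene'); p=c['pixels']; cv2.imwrite('pics/c.png',cv2.resize(p[130:310,160:400],None,fx=3.3,fy=3.3))
"
```

```text
t 7.08 at [ 0.4378 -0.0984  0.126 ] rot [ 0.0014  0.0012 -0.0085] cm [ 0.   -0.23  9.2 ] w 1.005 F [-1.  -0.7 -0.8]
```

View pics/c.png

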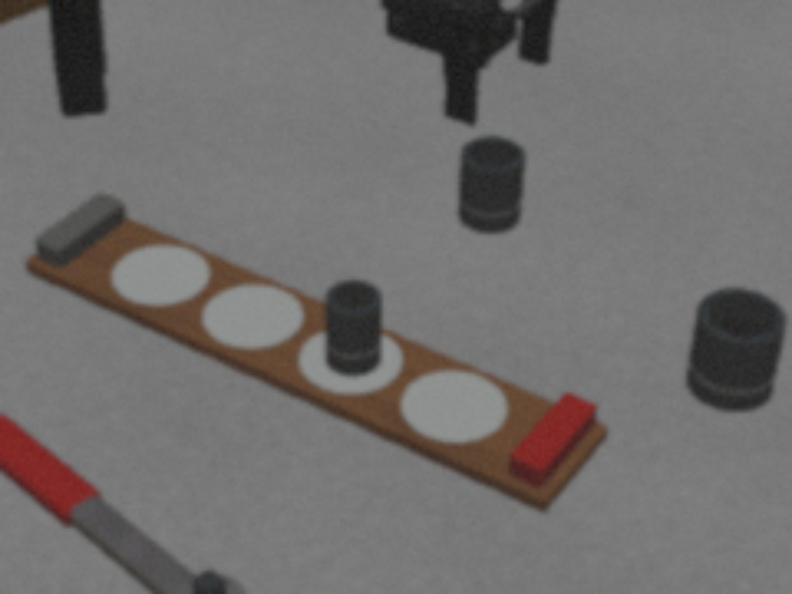

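Socket 36 stands at crop (353,330), centred on its sticker at (351,361) within a couple of mm. Next is socket 46, which sits at crop (491,183) with the gripper above it.

Call:
arm_command --pt "0 0 0 0 -0.1 2 -1" --pt "0 0 0 0 -0.1 4 -1" --pt "0 0 0 0 -0.1 6 -1" --pt "0 0 0 0 -0.1 8 -1" --pt "0 0 0 0 -0.1 9 -1" --pt "0 0 0 0 -0.1 9.2 -1" --pt "0 0 0 0 -0.1 9.2 -1" --pt "0 0 0 0 -0.1 9.2 0"

```text
time_s: 7.8
tcp_pos: [0.4445, -0.0969, 0.0346]
ee_rot: [[0.284, -0.959, 0.002], [-0.959, -0.284, -0.0], [0.0, -0.001, -1.0]]
wrist_force: [0.2, -0.6, -1.1]
gripper_width: 0.972
gripper_force: 0.0
```

Call:
arm_command --pt "0 0 0 0 0 0 1" --pt "0 0 0 0 0 0 1" --pt "0 0 0 0 0 0 1" --pt "0 0 0 0 0 0 1" --pt "0 0 0 0 0 0 1" --pt "0 0 0 0 0 0 1" --pt "0 0 0 0 0 0 1"

```text
time_s: 8.38
tcp_pos: [0.441, -0.0975, 0.0339]
ee_rot: [[0.283, -0.959, -0.005], [-0.959, -0.283, -0.001], [-0.001, 0.005, -1.0]]
wrist_force: [-3.9, -0.3, 5.6]
gripper_width: 0.52
gripper_force: 30.0
```

```bash
python3 -c "
from h import *
to(.6512,-.0982,.16)"
```

```text
t 8.38 at [ 0.441  -0.0975  0.0339] rot [ 0.0051  0.0009 -0.0067] cm [  5.99 -20.08 -12.72] w 0.52 F [-3.9 -0.3  5.6]
```

Call:
arm_command --pt "0 0 0 0 0 -1 1" --pt "0 0 0 0 0 -3.5 1" --pt "0 0 0 0 0 -6.5 1" --pt "0 0 0 0 0 -9.5 1" --pt "0 0 0 0.5 -1.5 -12 1" --pt "0 0 0 1.3 -4 -12.5 1" --pt "0 0 0 2.2 -7 -12.5 1" --pt "0 0 0 3 -10 -12.5 1"

```text
time_s: 9.05
tcp_pos: [0.5485, -0.0974, 0.1593]
ee_rot: [[0.282, -0.959, 0.001], [-0.959, -0.282, 0.001], [-0.001, -0.001, -1.0]]
wrist_force: [-0.0, -0.4, -3.9]
gripper_width: 0.518
gripper_force: 30.0
```

Call:
arm_command --pt "0 0 0 1 -3 0 1" --pt "0 0 0 2 -6 0 1" --pt "0 0 0 2.8 -8.8 0 1" --pt "0 0 0 3 -10 2 1" --pt "0 0 0 3 -10.1 4 1" --pt "0 0 0 3 -10.1 6 1" --pt "0 0 0 3 -10.1 7 1" --pt "0 0 0 3 -10.1 7 1"

```text
time_s: 9.72
tcp_pos: [0.6503, -0.0976, 0.0845]
ee_rot: [[0.282, -0.959, -0.009], [-0.959, -0.282, 0.0], [-0.003, 0.008, -1.0]]
wrist_force: [-0.8, -0.4, -4.1]
gripper_width: 0.524
gripper_force: 30.0
```

```bash
python3 -c "
from h import *
to(.6512,-.0982,.0459)"
```

```text
t 9.72 at [ 0.6503 -0.0976  0.0845] rot [ 0.0082  0.0028 -0.0072] cm [ 0.09 -0.1   3.86] w 0.524 F [-0.8 -0.4 -4.1]
```

Call:
arm_command --pt "0 0 0 0.05 0 1 1" --pt "0 0 0 0.05 0 2 1" --pt "0 0 0 0.05 0 2.8 1" --pt "0 0 0 0.05 0 3.4 1" --pt "0 0 0 0.05 0 3.75 1" --pt "0 0 0 0.05 0 3.8 1" --pt "0 0 0 0.05 0 3.8 1" --pt "0 0 0 0.05 0 3.8 1"

```text
time_s: 10.38
tcp_pos: [0.6537, -0.0982, 0.0516]
ee_rot: [[0.283, -0.959, 0.001], [-0.959, -0.283, -0.0], [0.0, -0.001, -1.0]]
wrist_force: [0.5, -0.2, -2.6]
gripper_width: 0.519
gripper_force: 30.0
```

Call:
arm_command --pt "0 0 0 0 0 0 0" --pt "0 0 0 0 0 0 -0.5" --pt "0 0 0 0 0 0 -1" --pt "0 0 0 0 0 0 -1" --pt "0 0 0 0 0 0 -1" --pt "0 0 0 0 0 0 -1" --pt "0 0 0 0 0 -2 -1" --pt "0 0 0 0 0 -5 -1"

```text
time_s: 11.05
tcp_pos: [0.6509, -0.0982, 0.0982]
ee_rot: [[0.283, -0.959, -0.008], [-0.959, -0.283, 0.0], [-0.002, 0.007, -1.0]]
wrist_force: [0.2, -0.4, -0.9]
gripper_width: 0.951
gripper_force: 0.0
```

```bash
python3 -c "
from h import *
to(.4423,.1359,.15)"
```

```text
t 11.05 at [ 0.6509 -0.0982  0.0982] rot [ 0.0074  0.0023 -0.0068] cm [-28.36  13.44  -5.02] w 0.951 F [ 0.2 -0.4 -0.9]
```

Call:
arm_command --pt "0 0 0 0 0 -3 -1" --pt "0 0 0 -2 1 -5 -1" --pt "0 0 0 -5 2.4 -5 -1" --pt "0 0 0 -8.5 4.1 -5 -1" --pt "0 0 0 -12 5.7 -5 -1" --pt "0 0 0 -15.5 7.3 -5 -1" --pt "0 0 0 -19 9 -5 -1" --pt "0 0 0 -22.5 10.6 -5 -1"

```text
time_s: 11.72
tcp_pos: [0.4866, 0.0886, 0.1515]
ee_rot: [[0.283, -0.959, 0.001], [-0.959, -0.283, 0.0], [-0.0, -0.001, -1.0]]
wrist_force: [0.7, 2.1, -0.3]
gripper_width: 0.997
gripper_force: 0.0
```

Call:
arm_command --pt "0 0 0 -3 1.5 0 -1" --pt "0 0 0 -5 2.5 0 -1" --pt "0 0 0 -5.8 2.8 1 -1" --pt "0 0 0 -5.8 2.8 2 -1" --pt "0 0 0 -5.8 2.8 2 -1" --pt "0 0 0 -5.8 2.8 2 -1"

```text
time_s: 12.22
tcp_pos: [0.4446, 0.1354, 0.1312]
ee_rot: [[0.284, -0.959, -0.0], [-0.959, -0.284, -0.0], [0.0, 0.0, -1.0]]
wrist_force: [0.2, -0.2, -0.1]
gripper_width: 0.998
gripper_force: 0.0
```

```bash
python3 -c "
from h import *
to(.4423,.1359,.036)
c=capture('scene'); p=c['pixels']; cv2.imwrite('pics/d.png',cv2.resize(p[160:300,160:430],None,fx=2.95,fy=2.95))
"
```

```text
t 12.22 at [0.4446 0.1354 0.1312] rot [ 0.0003 -0.0003 -0.0057] cm [-0.12  0.2   9.52] w 0.998 F [ 0.2 -0.2 -0.1]
```

View pics/d.png

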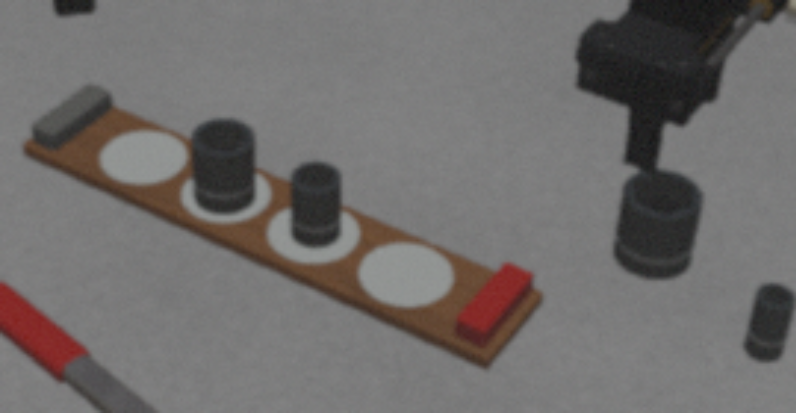

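Socket 46 stands at crop (224,165), centred on its sticker at (226,192). The gripper is over socket 56, so I descend.

Call:
arm_command --pt "0 0 0 -0.1 0.1 2 -1" --pt "0 0 0 -0.1 0.1 4 -1" --pt "0 0 0 -0.1 0.1 6 -1" --pt "0 0 0 -0.1 0.1 8 -1" --pt "0 0 0 -0.1 0.1 9.2 -1" --pt "0 0 0 -0.1 0.1 9.5 -1" --pt "0 0 0 -0.1 0.1 9.5 -1" --pt "0 0 0 -0.1 0.1 9.5 -1"

```text
time_s: 12.93
tcp_pos: [0.4443, 0.1362, 0.0368]
ee_rot: [[0.283, -0.959, 0.001], [-0.959, -0.283, 0.001], [-0.0, -0.001, -1.0]]
wrist_force: [-0.4, 0.3, 1.0]
gripper_width: 1.0
gripper_force: 0.0
```

Call:
arm_command --pt "0 0 0 0 0 0 1" --pt "0 0 0 0 0 0 1" --pt "0 0 0 0 0 0 1" --pt "0 0 0 0 0 0 1" --pt "0 0 0 0 0 0 1" --pt "0 0 0 0 0 0 1" --pt "0 0 0 0 0 0 1"

```text
time_s: 13.52
tcp_pos: [0.4435, 0.1361, 0.0363]
ee_rot: [[0.283, -0.959, 0.0], [-0.959, -0.283, 0.0], [-0.0, -0.0, -1.0]]
wrist_force: [-0.3, -0.4, 1.1]
gripper_width: 0.634
gripper_force: 30.0
```

```bash
python3 -c "
from h import *
to(.6738,-.1728,.18)"
```

```text
t 13.52 at [0.4435 0.1361 0.0363] rot [-0.0004  0.0001 -0.0061] cm [ 36.14 -13.34 -14.37] w 0.634 F [-0.3 -0.4  1.1]
```

Call:
arm_command --pt "0 0 0 0 0 -1 1" --pt "0 0 0 0 0 -3.5 1" --pt "0 0 0 0 0 -6.5 1" --pt "0 0 0 0 0 -9.5 1" --pt "0 0 0 1.5 -0.5 -12.5 1" --pt "0 0 0 4 -1.5 -14 1" --pt "0 0 0 7 -2.6 -14 1" --pt "0 0 0 10 -3.7 -14 1"

```text
time_s: 14.18
tcp_pos: [0.5068, 0.05, 0.1761]
ee_rot: [[0.284, -0.959, -0.0], [-0.959, -0.284, 0.001], [-0.001, 0.0, -1.0]]
wrist_force: [-0.0, 0.6, -6.7]
gripper_width: 0.641
gripper_force: 30.0
```

Call:
arm_command --pt "0 0 0 3.2 -1.2 0 1" --pt "0 0 0 6.4 -2.4 0 1" --pt "0 0 0 9.6 -3.6 0 1" --pt "0 0 0 12.8 -4.8 0 1" --pt "0 0 0 16 -6 0 1" --pt "0 0 0 19.2 -7.2 0 1" --pt "0 0 0 22.4 -8.4 0 1" --pt "0 0 0 24.6 -9.2 0 1"

```text
time_s: 14.85
tcp_pos: [0.665, -0.1616, 0.1727]
ee_rot: [[0.281, -0.96, -0.005], [-0.96, -0.281, 0.001], [-0.002, 0.004, -1.0]]
wrist_force: [0.7, 0.6, -4.7]
gripper_width: 0.639
gripper_force: 30.0
```

Call:
arm_command --pt "0 0 0 1 -0.3 0 1" --pt "0 0 0 1.5 -0.45 0 1" --pt "0 0 0 1.5 -0.45 2 1" --pt "0 0 0 1.5 -0.45 4 1" --pt "0 0 0 1.5 -0.45 6 1" --pt "0 0 0 1.5 -0.45 8 1" --pt "0 0 0 1.5 -0.45 9 1" --pt "0 0 0 1.5 -0.45 9 1"

```text
time_s: 15.52
tcp_pos: [0.6704, -0.1711, 0.0818]
ee_rot: [[0.283, -0.959, -0.009], [-0.959, -0.283, 0.002], [-0.004, 0.008, -1.0]]
wrist_force: [-0.9, -0.3, -7.6]
gripper_width: 0.637
gripper_force: 30.0
```

```bash
python3 -c "
from h import *
to(.6738,-.1728,.0483)"
```

```text
t 15.52 at [ 0.6704 -0.1711  0.0818] rot [ 0.0083  0.0042 -0.0062] cm [ 0.27 -0.31  3.34] w 0.637 F [-0.9 -0.3 -7.6]
```

Call:
arm_command --pt "0 0 0 0.15 -0.1 0.8 1" --pt "0 0 0 0.15 -0.1 1.6 1" --pt "0 0 0 0.15 -0.1 2.2 1" --pt "0 0 0 0.15 -0.1 2.5 1" --pt "0 0 0 0.15 -0.1 2.5 1" --pt "0 0 0 0.15 -0.1 2.5 1"

```text
time_s: 16.02
tcp_pos: [0.6751, -0.1737, 0.0612]
ee_rot: [[0.283, -0.959, 0.0], [-0.959, -0.283, -0.0], [0.0, -0.0, -1.0]]
wrist_force: [-0.2, 0.6, -6.6]
gripper_width: 0.639
gripper_force: 30.0
```

```bash
python3 -c "
from h import *
to(.6738,-.1728,.0483)"
```

```text
t 16.02 at [ 0.6751 -0.1737  0.0612] rot [-0.0001 -0.0002 -0.0062] cm [-0.12  0.1   1.29] w 0.639 F [-0.2  0.6 -6.6]
```

Call:
arm_command --pt "0 0 0 -0.1 0.1 0.5 1" --pt "0 0 0 -0.1 0.1 1 1" --pt "0 0 0 -0.1 0.1 1.25 1" --pt "0 0 0 -0.1 0.1 1.3 1" --pt "0 0 0 -0.1 0.1 1.3 1" --pt "0 0 0 -0.1 0.1 1.3 1"

```text
time_s: 16.52
tcp_pos: [0.6735, -0.1729, 0.0484]
ee_rot: [[0.283, -0.959, -0.001], [-0.959, -0.283, 0.0], [-0.0, 0.001, -1.0]]
wrist_force: [-2.6, 1.6, -1.8]
gripper_width: 0.637
gripper_force: 30.0
```

```bash
python3 -c "
from h import *
to(.6738,-.1728,.0483)"
```

```text
t 16.52 at [ 0.6735 -0.1729  0.0484] rot [ 0.0006  0.0002 -0.0061] cm [ 0.   -0.03  0.01] w 0.637 F [-2.6  1.6 -1.8]
```

Call:
arm_command --pt "0 0 0 0 0 0 0" --pt "0 0 0 0 0 0 -0.5" --pt "0 0 0 0 0 0 -1" --pt "0 0 0 0 0 0 -1" --pt "0 0 0 0 0 0 -1" --pt "0 0 0 0 0 -2 -1" --pt "0 0 0 0 0 -5 -1" --pt "0 0 0 0 0 -9 -1"

```text
time_s: 17.18
tcp_pos: [0.6723, -0.1728, 0.136]
ee_rot: [[0.283, -0.959, -0.006], [-0.959, -0.283, 0.001], [-0.002, 0.006, -1.0]]
wrist_force: [-0.0, -0.8, -0.7]
gripper_width: 0.986
gripper_force: 0.0
```

```bash
python3 -c "
from h import *
to(.4589,.2484,.15)"
```

```text
t 17.18 at [ 0.6723 -0.1728  0.136 ] rot [ 0.0055  0.0023 -0.0066] cm [-46.44   8.57  -1.25] w 0.986 F [-0.  -0.8 -0.7]
```

Call:
arm_command --pt "0 0 0 -3 0.5 -2 -1" --pt "0 0 0 -6.5 1.2 -2 -1" --pt "0 0 0 -10 1.8 -2 -1" --pt "0 0 0 -13.5 2.5 -2 -1" --pt "0 0 0 -17 3.1 -2 -1" --pt "0 0 0 -20.5 3.8 -2 -1" --pt "0 0 0 -24 4.4 -2 -1" --pt "0 0 0 -27.5 5.1 -2 -1"

```text
time_s: 17.85
tcp_pos: [0.5468, 0.0779, 0.1588]
ee_rot: [[0.283, -0.959, 0.002], [-0.959, -0.283, 0.001], [0.0, -0.002, -1.0]]
wrist_force: [1.2, 0.3, -0.6]
gripper_width: 0.997
gripper_force: 0.0
```

Call:
arm_command --pt "0 0 0 -3.5 0.6 0 -1" --pt "0 0 0 -7 1.3 0 -1" --pt "0 0 0 -10.5 2 0 -1" --pt "0 0 0 -14 2.6 0 -1" --pt "0 0 0 -17 3.2 1 -1" --pt "0 0 0 -18.9 3.4 2 -1" --pt "0 0 0 -18.9 3.4 3 -1" --pt "0 0 0 -18.9 3.4 3 -1"

```text
time_s: 18.52
tcp_pos: [0.4598, 0.2483, 0.1266]
ee_rot: [[0.285, -0.959, -0.002], [-0.959, -0.285, -0.002], [0.001, 0.002, -1.0]]
wrist_force: [0.0, -0.0, -0.2]
gripper_width: 1.002
gripper_force: 0.0
```

```bash
python3 -c "
from h import *
to(.4589,.2484,.032)
c=capture('scene'); p=c['pixels']; cv2.imwrite('pics/e.png',cv2.resize(p[160:300,160:450],None,fx=2.75,fy=2.75))
"
```

```text
t 18.52 at [0.4598 0.2483 0.1266] rot [ 0.0024 -0.001  -0.0045] cm [-0.05  0.06  9.46] w 1.002 F [ 0.  -0.  -0.2]
```

View pics/e.png

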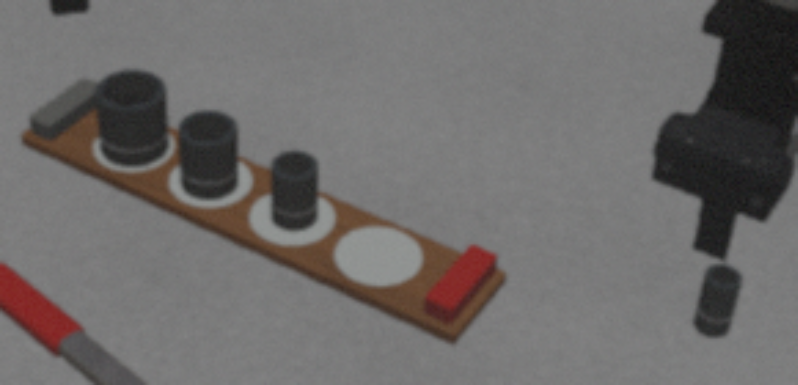

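Socket 56 stands at crop (133,118), centred on the sticker by the grey block. Only the sticker by the red block, at (378,255), is free. Socket 26 is at (717,300), under the gripper.

Call:
arm_command --pt "0 0 0 0 0.1 2 -1" --pt "0 0 0 0 0.1 4 -1" --pt "0 0 0 0 0.1 6 -1" --pt "0 0 0 0 0.1 8 -1" --pt "0 0 0 0 0.1 9.2 -1" --pt "0 0 0 0 0.1 9.4 -1" --pt "0 0 0 0 0.1 9.4 -1" --pt "0 0 0 0 0.1 9.4 0"

```text
time_s: 19.23
tcp_pos: [0.461, 0.2477, 0.035]
ee_rot: [[0.282, -0.959, 0.002], [-0.959, -0.282, 0.001], [-0.001, -0.002, -1.0]]
wrist_force: [0.3, 0.2, 0.1]
gripper_width: 0.972
gripper_force: 0.0
```

Call:
arm_command --pt "0 0 0 0 0 0 1" --pt "0 0 0 0 0 0 1" --pt "0 0 0 0 0 0 1" --pt "0 0 0 0 0 0 1" --pt "0 0 0 0 0 0 1" --pt "0 0 0 0 0 0 1" --pt "0 0 0 0 0 0 1" --pt "0 0 0 0 0 0 1"

```text
time_s: 19.9
tcp_pos: [0.4599, 0.2478, 0.0341]
ee_rot: [[0.283, -0.959, 0.0], [-0.959, -0.283, 0.0], [-0.0, -0.0, -1.0]]
wrist_force: [-0.8, 0.1, -0.6]
gripper_width: 0.401
gripper_force: 0.0
```

```bash
python3 -c "
from h import *
to(.606,.0511,.16); print(sense()['gripper_force'])"
```

```text
t 19.9 at [0.4599 0.2478 0.0341] rot [-0.      0.     -0.0061] cm [ 23.    -8.44 -12.59] w 0.401 F [-0.8  0.1 -0.6]
0.0
```

Call:
arm_command --pt "0 0 0 0 0 0 1" --pt "0 0 0 0 0 0 1" --pt "0 0 0 0 0 0 1" --pt "0 0 0 0 0 0 1"

```text
time_s: 20.23
tcp_pos: [0.4597, 0.2476, 0.034]
ee_rot: [[0.283, -0.959, -0.001], [-0.959, -0.283, -0.0], [0.0, 0.001, -1.0]]
wrist_force: [-1.4, -0.7, 0.6]
gripper_width: 0.295
gripper_force: 30.0
```

Call:
arm_command --pt "0 0 0 0 0 -1 1" --pt "0 0 0 0 0 -3.5 1" --pt "0 0 0 0 0 -6.5 1" --pt "0 0 0 0 0 -9.5 1" --pt "0 0 0 1.5 -0.6 -12 1" --pt "0 0 0 4 -1.5 -12.5 1" --pt "0 0 0 7 -2.6 -12.5 1" --pt "0 0 0 10 -3.7 -12.5 1"

```text
time_s: 20.9
tcp_pos: [0.5245, 0.1619, 0.161]
ee_rot: [[0.285, -0.959, 0.003], [-0.959, -0.285, 0.002], [-0.001, -0.003, -1.0]]
wrist_force: [-0.5, -0.1, -1.0]
gripper_width: 0.292
gripper_force: 30.0
```

Call:
arm_command --pt "0 0 0 3 -1.1 0 1" --pt "0 0 0 6 -2.2 0 1" --pt "0 0 0 9 -3.3 0 1" --pt "0 0 0 11.5 -4.2 0 1" --pt "0 0 0 12.9 -4.7 0 1" --pt "0 0 0 12.9 -4.7 2.5 1" --pt "0 0 0 12.9 -4.7 5 1" --pt "0 0 0 12.9 -4.7 6 1"

```text
time_s: 21.57
tcp_pos: [0.6032, 0.0512, 0.0961]
ee_rot: [[0.281, -0.96, -0.006], [-0.96, -0.281, -0.001], [-0.001, 0.005, -1.0]]
wrist_force: [-1.1, 0.5, -2.0]
gripper_width: 0.288
gripper_force: 30.0
```

Call:
arm_command --pt "0 0 0 0 0 1 1" --pt "0 0 0 0 0 2 1" --pt "0 0 0 0 0 3 1" --pt "0 0 0 0 0 3 1" --pt "0 0 0 0 0 3 1" --pt "0 0 0 0 0 3 1"

```text
time_s: 22.07
tcp_pos: [0.6059, 0.0522, 0.0699]
ee_rot: [[0.284, -0.959, 0.002], [-0.959, -0.284, 0.0], [0.0, -0.002, -1.0]]
wrist_force: [-0.8, -0.3, -0.8]
gripper_width: 0.291
gripper_force: 30.0
```

```bash
python3 -c "
from h import *
to(.606,.0511,.0461)
c=capture('scene'); p=c['pixels']; cv2.imwrite('pics/f.png',cv2.resize(p[160:300,160:450],None,fx=2.75,fy=2.75))
"
```

```text
t 22.07 at [0.6059 0.0522 0.0699] rot [-0.0016 -0.0002 -0.0056] cm [0.11 0.03 2.38] w 0.291 F [-0.8 -0.3 -0.8]
```

View pics/f.png

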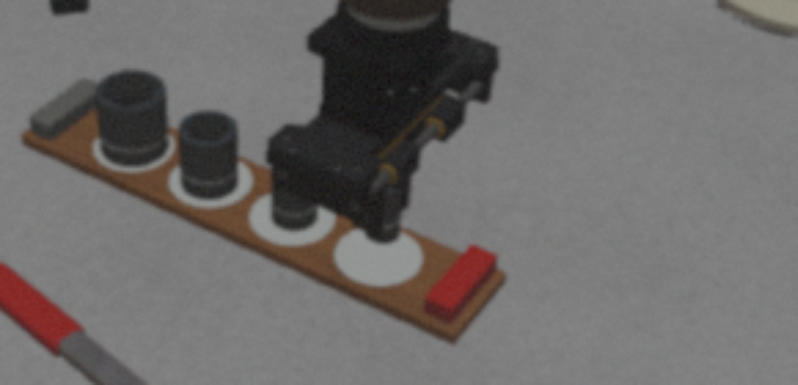

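Socket 26 hangs over the last sticker, its foot at crop (386,235). I lower it the remaining 2.4 cm.

Call:
arm_command --pt "0 0 0 0.1 0 0.7 1" --pt "0 0 0 0.1 0 1.4 1" --pt "0 0 0 0.1 0 2 1" --pt "0 0 0 0.1 0 2.3 1" --pt "0 0 0 0.1 0 2.35 1" --pt "0 0 0 0.1 0 2.35 1" --pt "0 0 0 0.1 0 2.35 1"

```text
time_s: 22.7
tcp_pos: [0.605, 0.0507, 0.046]
ee_rot: [[0.283, -0.959, -0.002], [-0.959, -0.283, -0.001], [0.0, 0.002, -1.0]]
wrist_force: [-3.3, -0.9, 4.3]
gripper_width: 0.289
gripper_force: 30.0
```

```bash
python3 -c "
from h import *
to(.606,.0511,.0461)"
```

```text
t 22.7 at [0.605  0.0507 0.046 ] rot [ 0.0017 -0.0003 -0.006 ] cm [-0.01 -0.11 -0.01] w 0.289 F [-3.3 -0.9  4.3]
```

Call:
arm_command --pt "0 0 0 0 0 0 0.2" --pt "0 0 0 0 0 0 -0.5" --pt "0 0 0 0 0 0 -1" --pt "0 0 0 0 0 0 -1" --pt "0 0 0 0 0 0 -1" --pt "0 0 0 0 0 -2 -1" --pt "0 0 0 0 0 -5 -1" --pt "0 0 0 0 0 -9 -1"

```text
time_s: 23.37
tcp_pos: [0.6036, 0.0504, 0.1334]
ee_rot: [[0.283, -0.959, -0.007], [-0.959, -0.283, -0.002], [-0.0, 0.007, -1.0]]
wrist_force: [0.5, 0.4, -0.6]
gripper_width: 0.814
gripper_force: 0.0
```

Call:
arm_command --pt "0 0 0 0 2 -3 -1" --pt "0 0 0 0 5 -3 -1" --pt "0 0 0 0 8 -3 -1" --pt "0 0 0 -2 11 -3 -1" --pt "0 0 0 -5 13 -3 -1" --pt "0 0 0 -8 15 -3 -1" --pt "0 0 0 -11 16 -3 -1" --pt "0 0 0 -11 16 -3 -1"

```text
time_s: 24.03
tcp_pos: [0.4185, 0.1133, 0.166]
ee_rot: [[0.287, -0.958, 0.0], [-0.958, -0.287, 0.001], [-0.001, -0.001, -1.0]]
wrist_force: [0.5, -0.5, -1.0]
gripper_width: 1.0
gripper_force: 0.0
```

```bash
python3 - <<'E'
from h import *
c=capture('scene'); a=c['pixels']; t=capture('top'); b=t['pixels']
cv2.imwrite('pics/g.png',np.vstack([cv2.resize(a[110:290,160:360],(640,576))[:360], cv2.resize(b[130:230,190:390],(640,320))[:240]]) if 0 else np.hstack([cv2.resize(a[170:290,160:350],None,fx=2.1,fy=2.1),cv2.resize(b[130:250,200:380],None,fx=2.1,fy=2.1)]))
H=[(26,.05),(36,.052),(46,.055),(56,.058)]
S=[(.606,.0511),(.6285,-.0236),(.6512,-.0982),(.6738,-.1728)]
# dark socket blobs on the board: bottom edge in scene and centroid in top, vs avg sticker
for n,im,cc,off in(('top',b,t,(-.00115,-.0019)),('scene',a,c,(.00115,.0019))):
    p=im.astype(int); d=(p.max(2)<62)
    y0,y1,x0,x1=(140,215,215,350) if n=='top' else (175,275,170,330)
    roi=np.zeros(d.shape,bool); roi[y0:y1,x0:x1]=1
    for ce,s in blobs(d&roi,60,2000):
        w=cast(cc,ce,.012+.027)[:2]-off; k=np.argmin([np.hypot(*(w-q)) for q in S]); print(n,H[k][0],s[4],((w-S[k])*1000).round(1))
E
```

```text
top 56 458 [ 2.1 -0. ]
top 46 285 [3.6 0.9]
top 36 159 [-1.1  1. ]
top 26 82 [-1.2  1.1]
scene 56 820 [ 2.9 -6.3]
scene 46 538 [ 0.7 -0.6]
scene 36 373 [-1.4  0.7]
scene 26 240 [-1.1  1.4]
```

View pics/g.png

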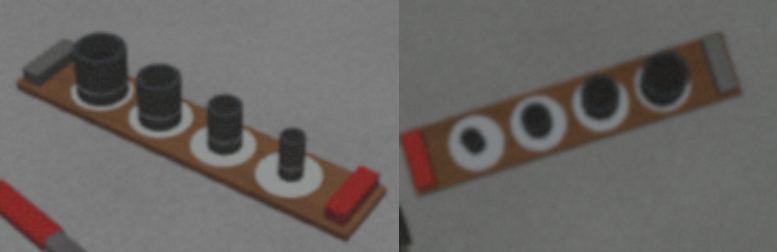

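All four sockets stand upright and centred within about 4 mm. Going from red at top-view crop (420,163) to grey (720,62), they run smallest to largest. Socket 56's outlier in the scene numbers is its blob merging with the grey block. The gripper is clear.

```bash
python3 -c "
from station import *
print(finish_job())"
```

```text
the job is handed in; nothing more can be done
None
```

The four sockets stand upright on the stickers, smallest beside the red block up to largest beside the grey, each centred within about 4 mm in the last pictures; the radio was not touched, and the job is handed in at about 24 s (the hand-in returned no verdict).

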